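# Clear the casting plate

## Task

Get the grey casting plate ready for the next tile: first take the yellow tin off it and stack it squarely on the column of tins, its edges in line with theirs, then wipe every loose tile chip off the plate into the steel catch tray with the scraper block, keeping the fingers off the chips. Stand the scraper back on its cork mat, and leave the column and the other things on the bench where they are.

Things in the scene. Friction and masses are not known exactly. Their poses are not given: they have to be found in the camera images.
- plate: fixed dark grey casting plate, a flat slab 240 mm (its x) by 310 mm (its y), 12 mm thick, on four levelling feet; its polished, slippery top is 55 mm above the table, without rims. Origin: under the middle of the plate, at table height, z up; its +x edge is the one along the catch tray
- tray: fixed open steel catch tray, 130 mm (its x) by 330 mm (its y), 38 mm high, walls and floor 3 mm, axes parallel to the plate's; its near long side is tucked 10 mm under the plate's +x edge, so chips pushed over that edge fall into it. Origin: middle of its underside
- board: fixed wooden board 130 x 100 x 12 mm, left or right of the plate, on which the column of tins stands. Origin: middle of its underside
- mat: fixed cork mat 110 mm (its x) by 200 mm (its y), 4 mm thick, on the other side of the plate from the board: the scraper's place. Origin: middle of its underside
- scraper: loose scraper block, about 0.25 kg, standing on its mat: black foot with slick grey sole, 36 mm (its x) by 170 mm (its y), 14 mm high, carrying an upright pale wooden handle 26 mm (x) by 110 mm (y), 14 to 60 mm above the underside; both long faces alike. Grip the handle from above across its 26 mm; it pushes along its x, either way. Origin: middle of its underside, z up
- tin_yellow: loose closed tin, all yellow, a plain box 88 mm (its x) by 56 mm (its y), 36 mm high, about 0.16 kg; starts standing on the plate among the chips, its x roughly along the plate's x. Origin: middle of its underside
- tin_low: loose closed blue tin of the same size, standing on the board: the foot of the column. Origin: middle of its underside
- tin_mid: loose closed green tin of the same size, standing on the blue one: the top of the column at the start; its lid is 36 mm above its origin. Origin: middle of its underside
- chip0: loose chip of broken tile, reddish-brown, flat and irregular, 54 mm across at most, 9 mm thick, about 20 g; starts lying on the plate. Origin: middle of its underside; its z axis is normal to its flat faces
- chip1: loose chip of broken tile, reddish-brown, flat and irregular, 54 mm across at most, 9 mm thick, about 20 g; starts lying on the plate. Origin: middle of its underside; its z axis is normal to its flat faces
- chip2: loose chip of broken tile, reddish-brown, flat and irregular, 54 mm across at most, 9 mm thick, about 20 g; starts lying on the plate. Origin: middle of its underside; its z axis is normal to its flat faces
- chip3: loose chip of broken tile, reddish-brown, flat and irregular, 54 mm across at most, 9 mm thick, about 20 g; starts lying on the plate. Origin: middle of its underside; its z axis is normal to its flat faces
- chip4: loose chip of broken tile, reddish-brown, flat and irregular, 54 mm across at most, 9 mm thick, about 20 g; starts lying on the plate. Origin: middle of its underside; its z axis is normal to its flat faces
- jar: bystander: closed jar with white lid, 68 mm wide, 105 mm tall. Origin: middle of its underside
- thread: bystander: upright dark blue cone of sewing thread, 56 mm wide, 120 mm tall. Origin: middle of its underside
- hoop: bystander: wooden embroidery hoop lying flat, 136 mm across, 12 mm high. Origin: its centre, on the table
- spoon: bystander: steel spoon lying on the table, 190 mm long. Origin: near the middle of its length, at its underside
- cup: bystander: empty white plastic cup, 72 mm wide, 75 mm tall. Origin: middle of its underside
Things that resemble listed ones, but are neither listed nor needed, are in the scene too. Of the things like the scraper, leave any that is pink; of the rest the larger one is meant.

How it is judged:
By the outcome, as a careful person would: the job done as asked, in the order asked, and still so for the second after the job is handed in, with the robot touching nothing.
It also fails if it takes over 72 s, if anything falls off the work surface, if the arm or the gripper's body presses on something with over 40 N, if the wrist force passes 120 N, or if a joint passes its speed limit or range.

## Robot

A 6-joint arm with a two-finger parallel gripper is mounted at the origin on the work surface. World frame = base frame: x ahead of the robot, y to its left, z up, the work surface at z = 0. Lengths are in mm, angles in rad, forces in N, time in s.
With the tool pointing down it reaches from about 275 to 1000 mm from the base axis. Payload 8.4 kg.
Tool frame: the origin (TCP) lies between the finger pads; the fingertips stand 17 mm ahead of it and the grasp point (between the pads) lies 2 mm behind it; z points along the fingers, y is the line along which they close (so a half turn about z gives the same grasp; the last joint's range is limited). The gripper opens to 85 mm and grips with 20 to 120 N. Pads are 22 mm wide; open, the fingers measure 114 mm over their backs; the gripper's body (76 mm by 85 mm) begins 54 mm behind the grasp point. The pads swing forward as they close: fully open they stand 13 mm farther back than shut.
Start: joints at [-1.247, 0.353, 1.633, -0, 1.155, -0.002], TCP at [200.04, -592.125, 248.281] pointing down, gripper open.
Joint ranges: [-2.63, 2.63], [-0.92, 2.1], [0.06, 2.66], [-1.3, 4.44], [0, 2.69], [-3.02, 3.02]. Speed limits (rad/s): [2.22, 2.22, 2.79, 3.14, 3.14, 3.14].

## Interface

Orientations are given as [roll, pitch, yaw] about the fixed x, y, z axes, in that order (R = Rz(yaw) Ry(pitch) Rx(roll)).
In Python, from rig import sense, grab_frame, sign_off gives the robot as it stands. The module is installed in compiled form; this text tells all that it offers.
- The arm moves only by the tool send_rows, never from a script. Its argument "moves" is a list that holds one entry, the list of rows, each a list of 7 numbers: the shift along the world's x, y, z in m, then the turn, a rotation vector about the world's x, y, z in rad, then the opening, from -1 (shut) to 1 (fully open). In form: [[[dx, dy, dz, rx, ry, rz, jaw], ...]]. A call has 1 to 10 rows; each row shifts and turns the commanded pose from where the row before left it; what a row does not reach is not made up. A row lasts 1/10 s, in which the tool goes at most 50 mm and 8.59 degrees, less where a joint would pass 70% of its speed; a pose out of reach is approached as far as the arm can. A call with a gripper value outside its range is refused whole. The fingers move at their own pace and stop on an object; "grip_force" is the grip in N (left out, the last holds). Time passes only in rows, so rows that do not move let the fingers close. It gives the time, the measured TCP pose, the force, the opening and the grip force at its end, in the units of the state.
- sense(): the state, without advancing time (a new reading comes with each control period).
- grab_frame(name): name is "scene" or "top"; returns a dict with "img" (400x640x3 uint8, red, green, blue), "mtx" (3x3 intrinsics, pixels), "dist" ([k1, k2, p1, p2, k3] as OpenCV has them; the pictures are not rectified), "rvec" (rotation vector, rad) and "tvec" (3), from world to camera coordinates, as OpenCV has them. Camera axes: x right, y down, z forward; pixel columns grow to the right and rows downward; lengths in mm; the calibration is good to about 2 mm. A picture is of the moment at which its call begins. There is no depth.
- sign_off(): hands the job in; it is judged then, once.
The state is a dict: "clock": time; "qpos": joint angles; "qvel": joint speeds; "joint_efforts": joint torques, N m; "eef_pos": TCP position; "tcp_rot": TCP orientation; "contact_force": force on the tool from outside, world axes, zero at the start; "wrist_torque": the same for the moment, N m; "opening": opening from 0.0 (shut) to 1.0 (fully open); "grasp_force": force on a finger pad.
Only numpy, scipy, OpenCV 4.12 (cv2) and the standard library are available. Lean on these libraries where they do the work, as an engineer would, in place of code of your own. Each camera call takes 0.05 s, during which the arm holds its last target. There are 200 camera calls.

## Working session

There is one attempt and no reset: what is moved stays moved. The work goes in short steps, Python scripts to look and compute and a tool call to move; the robot and the scene stay as the last step left them, time stands still between calls to the robot, and variables do not carry over. Pictures are saved under pics/ and viewed, at most 10 in all, crops included, and the job is handed in when it is done.

Besides the shell and the picture viewer there is one more tool, called as name(argument=value, ...) on one line, values as JSON. send_rows: Moves the arm, as the interface text tells. Its arguments: {"type":"object","properties":{"moves":{"type":"array"},"grip_force":{"type":"number"}},"required":["moves"]}

```bash
mkdir -p pics
python3 - <<'E'
from rig import sense, grab_frame
import cv2,numpy as np
for n in("scene","top"):
    f=grab_frame(n); cv2.imwrite(f"pics/{n}0.png",f["img"][:,:,::-1]); np.savez(f"{n}0.npz",**f)
    R=cv2.Rodrigues(np.array(f["rvec"],float))[0]; print(n,-R.T@np.array(f["tvec"]).ravel(),R[2],np.array(f["mtx"]).tolist(),f["dist"])
s=sense();print(s)
E
```

```text
scene [1238.93311051  732.78827159  872.9948322 ] [-0.56574084 -0.55637754 -0.60858963] [[381.80133761729223, 0.0, 312.7861116549801], [0.0, 381.80133761729223, 194.08688440007944], [0.0, 0.0, 1.0]] [-0.00452301  0.          0.          0.          0.        ]
top [ 348.06137046   -7.40937212 1216.80264698] [ 0.11518145  0.02055631 -0.99313175] [[409.48925728401406, 0.0, 322.79493949928053], [0.0, 409.48925728401406, 194.6822632180283], [0.0, 0.0, 1.0]] [-0.05386481  0.          0.          0.          0.        ]
{'clock': 0.1, 'qpos': array([-1.24741083e+00,  3.53591808e-01,  1.63406710e+00,  1.55349855e-06,
        1.15520738e+00, -2.39913185e-03]), 'qvel': array([ 8.02554162e-05, -2.12988170e-03, -2.80907234e-03, -1.53318107e-04,
        1.59380481e-03,  1.42231346e-03]), 'joint_efforts': array([ 7.80489481e-04, -6.06354332e+01, -3.42819715e+01, -5.34205265e-05,
        3.93798007e-03, -2.62053572e-05]), 'eef_pos': array([ 199.9021978 , -591.73253031,  247.62553549]), 'tcp_rot': array([-3.14031903e+00, -4.47606603e-06,  3.25783997e-01]), 'contact_force': array([-0.53839414,  0.76465632,  0.25189406]), 'wrist_torque': array([ 0.01276215, -0.02387391,  0.01739823]), 'grasp_force': 0.0, 'opening': 1.000041748050921}
```

View pics/top0.png

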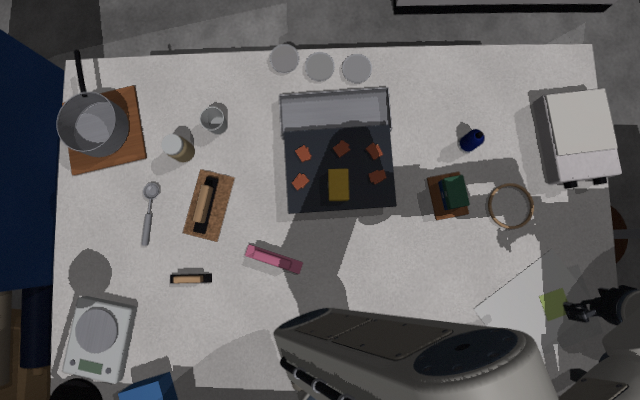

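View pics/scene0.png

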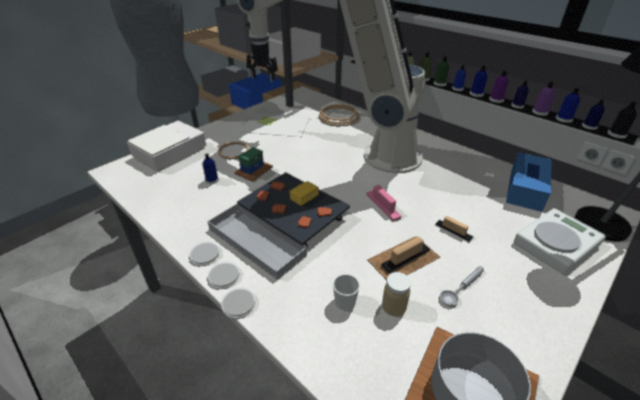

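Top view: the plate is at about (340,168), with the tray above it at (335,108). The yellow tin is at (339,185) and the chips at (303,153), (342,148), (375,151), (377,176) and (300,181). The green-topped column is at (453,192).

Scraper candidates in the top view are the block on the cork mat at (206,203), a small one at (190,278) and a pink one at (273,258). I choose the large one on the mat. For the yellow tin the only other yellowish thing is a pad at (553,305), which is paper. I'll check these choices in a crop and measure.

```bash
cat > h.py <<'E'
import cv2,numpy as np
def rays(f,px):
    px=np.asarray(px,float).reshape(-1,1,2)
    u=cv2.undistortPoints(px,np.array(f["mtx"],float),np.array(f["dist"],float)).reshape(-1,2)
    R=cv2.Rodrigues(np.array(f["rvec"],float))[0]; C=-R.T@np.array(f["tvec"],float).ravel()
    d=np.c_[u,np.ones(len(u))]@R; return C,d/np.linalg.norm(d,axis=1)[:,None]
def plane(f,px,z):
    C,d=rays(f,px); return C+d*((z-C[2])/d[:,2])[:,None]
def tri(f,p,g,q):
    C,d=rays(f,[p]);E,e=rays(g,[q]);d=d[0];e=e[0]
    s=np.linalg.lstsq(np.c_[d,-e],E-C,rcond=None)[0]; a,b=C+s[0]*d,E+s[1]*e
    return (a+b)/2,np.linalg.norm(a-b)
def proj(f,P):
    return cv2.projectPoints(np.asarray(P,float).reshape(-1,1,3),np.array(f["rvec"],float),np.array(f["tvec"],float),np.array(f["mtx"],float),np.array(f["dist"],float))[0].reshape(-1,2)
def crop(img,x0,y0,x1,y1,s,fn):
    cv2.imwrite(fn,cv2.resize(img[y0:y1,x0:x1,::-1],None,fx=s,fy=s,interpolation=cv2.INTER_CUBIC))
def blobs(mask,amin=40):
    c,_=cv2.findContours(mask.astype(np.uint8),cv2.RETR_EXTERNAL,cv2.CHAIN_APPROX_NONE)
    return sorted([k for k in c if cv2.contourArea(k)>amin],key=cv2.contourArea,reverse=True)
E
python3 - <<'E'
from h import *
t=np.load("top0.npz");s=np.load("scene0.npz")
crop(t["img"],160,80,480,270,2.5,"pics/topc.png")
crop(s["img"],200,130,450,300,3.2,"pics/scc.png")
for n,f,(x0,y0,x1,y1) in(("top",t,(160,80,490,260)),("scene",s,(190,130,450,300))):
    h=cv2.cvtColor(f["img"],cv2.COLOR_RGB2HSV);roi=np.zeros(h.shape[:2],bool);roi[y0:y1,x0:x1]=1
    H,S,V=[h[...,i].astype(int) for i in range(3)]
    for nm,m in(("yellow",(H>18)&(H<32)&(S>150)),("green",(H>60)&(H<95)&(S>90)),("blue",(H>105)&(H<125)&(S>100)),("chip",((H<10)|(H>172))&(S>120)&(V>90)),("wood",(H>8)&(H<22)&(S>60)&(V>60))):
        for c in blobs(m&roi,25)[:7]:
            r=cv2.minAreaRect(c);print(n,nm,cv2.contourArea(c),np.round(r[0],1),np.round(r[1],1),round(r[2]),"V",np.percentile(V[m&roi],[10,50,90]))
E
```

```text
top yellow 589.0 [338.  184.5] [31. 20.] 90 V [75. 84. 86.]
top green 600.0 [454.7 191.7] [30.8 22.1] 78 V [27.1 41.  43.9]
top blue 295.5 [471.4 140.2] [16.2 24.7] 52 V [28. 39. 63.]
top chip 145.0 [299.5 181. ] [12.  14.8] 45 V [111.2 125.  128. ]
top chip 135.5 [303.6 153.2] [14.5 12.3] 58 V [111.2 125.  128. ]
top wood 2254.0 [208.2 204.9] [35.6 66.9] 15 V [ 72. 106. 127.]
top wood 190.5 [184.3 151. ] [19.  21.8] 28 V [ 72. 106. 127.]
top wood 48.5 [444.8 216.1] [ 3.7 18.4] 79 V [ 72. 106. 127.]
scene yellow 361.5 [303.2 192.6] [17.2 26.5] 58 V [ 84. 103. 111.]
scene green 225.0 [250.5 157.5] [13.5 22. ] 61 V [41. 53. 71.]
scene blue 200.0 [209.6 169.1] [22.7 10.9] 83 V [47. 51. 62.]
scene blue 100.5 [251.9 167.4] [ 9.9 21.8] 76 V [47. 51. 62.]
scene chip 78.0 [304.  221.1] [11.4  9.2] 11 V [113. 158. 169.]
scene chip 72.5 [324. 211.] [ 8. 12.] 90 V [113. 158. 169.]
scene wood 744.5 [397.  252.4] [25.5 54.4] 51 V [ 74.1 127.  175. ]
scene wood 337.0 [417.  262.9] [11.5 43.2] 59 V [ 74.1 127.  175. ]
scene wood 81.0 [247.6 175.5] [25.9  7.7] 10 V [ 74.1 127.  175. ]
scene wood 45.5 [446. 222.] [10.  6.] 90 V [ 74.1 127.  175. ]
scene wood 26.0 [233.  149.7] [15.3 29. ] 82 V [ 74.1 127.  175. ]
```

View pics/topc.png

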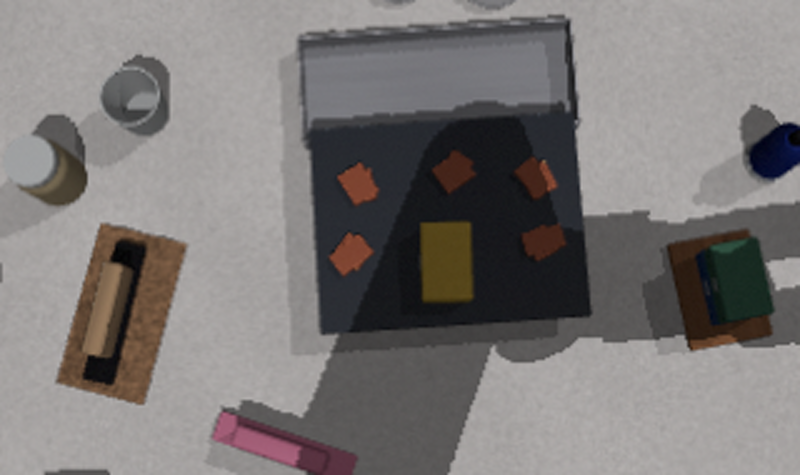

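View pics/scc.png

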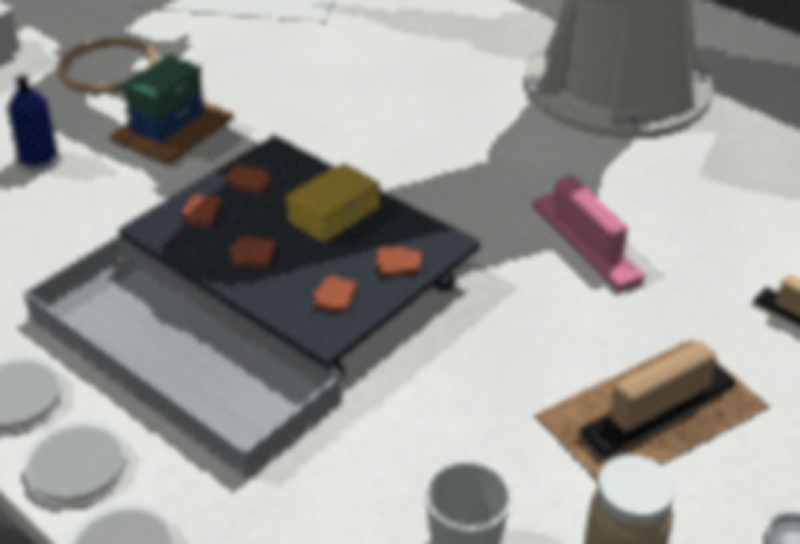

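The crops confirm the choice: the large black-footed, wooden-handled scraper stands on the cork (crop 107,312), the pink one (285,440) is left, and the column is blue under green (742,280). Next I zoom on the edges of the tins and the handle for corner measurements.

Run:
```python
from h import *
t=np.load("top0.npz");s=np.load("scene0.npz")
def c(f,x0,y0,w,h,k,g):
    a=f["img"][y0:y0+h,x0:x0+w,::-1].astype(float)
    a=np.clip(a/g,0,1)**.7*255
    return cv2.resize(a.astype(np.uint8),None,fx=k,fy=k,interpolation=cv2.INTER_CUBIC)
A=c(t,425,168,50,50,5.3333,110);B=c(t,318,160,50,50,5.3333,140);C=c(t,185,165,50,75,3.5555,200)
D=c(s,230,140,50,50,5.3333,130);E=c(s,285,175,50,50,5.3333,160);F=c(s,375,230,66,66,4.04,255)
p=lambda a:cv2.resize(a,(266,266)) 
m=np.vstack([np.hstack([p(A),p(B),cv2.resize(C,(178,266))]),np.hstack([p(D),p(E),cv2.resize(F,(266,266))[:,:178]])])
cv2.imwrite("pics/m1.png",m)
```

```text
(no output)
```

View pics/m1.png

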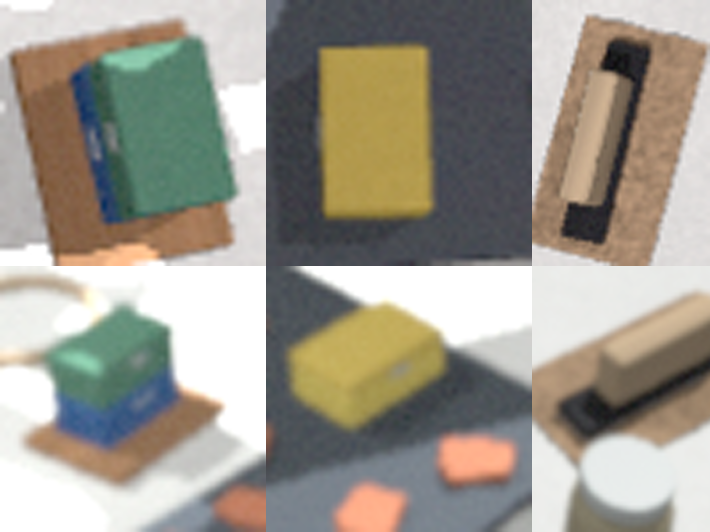

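```bash
cat > meas.py <<'E'
from h import *
K=8
def lid(f,box,hr,smin,vr):
    x0,y0,x1,y1=box
    a=cv2.resize(f["img"][y0:y1,x0:x1],None,fx=K,fy=K,interpolation=cv2.INTER_CUBIC)
    a=cv2.GaussianBlur(a,(0,0),3)
    h=cv2.cvtColor(a,cv2.COLOR_RGB2HSV);H,S,V=[h[...,i].astype(int) for i in range(3)]
    m=(H>hr[0])&(H<hr[1])&(S>smin)&(V>vr[0])&(V<vr[1])
    c=blobs(m,200)[0]; c=c.astype(np.float32)
    return (c.reshape(-1,2)+.5)/K-.5+[x0,y0]
def rect(f,c,z):
    P=plane(f,c,z)[:,:2].astype(np.float32)
    (cx,cy),(w,h),a=cv2.minAreaRect(P.reshape(-1,1,2))
    if w<h: w,h,a=h,w,a-90
    a=(a+90)%180-90
    M=cv2.moments(P.reshape(-1,1,2))
    return np.round([cx,cy,w,h,a,M["m10"]/M["m00"],M["m01"]/M["m00"],M["m00"]],1)
E
python3 - <<'E'
from meas import *
t=np.load("top0.npz");s=np.load("scene0.npz")
G=(425,168,475,218);Y=(318,160,368,210)
for f,b in((t,(440,190)),(t,(443,195)),(t,(447,190)),(t,(455,190)),(t,(460,200)),(t,(337,180)),(t,(338,200)),(t,(338,202)),(s,(250,153)),(s,(245,160)),(s,(256,160)),(s,(303,186)),(s,(295,192)),(s,(308,198)),(t,(203,200)),(t,(207,200)),(s,(405,245))):
    print(b,f["img"][b[1],b[0]],end=' ')
print()
for v in (33,36): 
    for b in (0,):
        c=lid(t,G,(55,100),60,(v,255)); print("green",v,rect(t,c,84))
for v in (60,76,80): c=lid(t,Y,(15,35),120,(v,255)); print("yel",v,rect(t,c,91))
for v in (85,95): 
    c=lid(s,(285,175,335,225),(15,35),100,(v,255)); print("yel scene",v,rect(s,c,91))
for v in (42,47,52): 
    c=lid(s,(230,140,280,190),(55,100),60,(v,255)); print("green scene",v,rect(s,c,84))
E
```

```text
(440, 190) [ 6 12 26] (443, 195) [26 30 38] (447, 190) [20 37 28] (455, 190) [25 43 34] (460, 200) [23 41 33] (337, 180) [84 68 25] (338, 200) [56 46 15] (338, 202) [19 19 22] (250, 153) [35 58 46] (245, 160) [31 53 42] (256, 160) [23 41 33] (303, 186) [107  91  36] (295, 192) [112  95  39] (308, 198) [85 74 29] (203, 200) [147 120  92] (207, 200) [73 59 45] (405, 245) [194 163 125] 
green 33 [ 479.7 -354.9   86.9   55.2    9.7  479.9 -355.8 4459.9]
green 36 [ 479.8 -355.2   86.9   54.8    9.7  480.3 -356.3 4341.6]
yel 60 [ 5.0700e+02 -2.7600e+01  8.7600e+01  5.5200e+01 -1.0000e-01  5.0730e+02
 -2.7500e+01  4.6988e+03]
yel 76 [ 5.0760e+02 -2.7800e+01  8.3900e+01  5.2100e+01 -2.0000e-01  5.0770e+02
 -2.7700e+01  4.2327e+03]
yel 80 [ 5.0770e+02 -2.7900e+01  8.2700e+01  5.0800e+01 -4.0000e-01  5.0790e+02
 -2.7800e+01  4.0398e+03]
yel scene 85 [ 5.2650e+02 -1.6200e+01  1.0920e+02  7.4700e+01  3.3000e+00  5.2690e+02
 -1.8600e+01  6.1627e+03]
yel scene 95 [ 525.3  -21.4  107.6   62.3    6.1  523.   -22.8 4943.1]
green scene 42 [ 500.8 -331.   115.5   86.6    8.2  501.2 -337.7 6457.5]
green scene 47 [ 501.1 -334.6  116.    79.7    9.   497.5 -345.3 4960.5]
green scene 52 [ 503.  -346.3  115.4   55.7    8.1  493.8 -350.4 4006.6]
```

Run:
```python
from meas import *
t=np.load("top0.npz");s=np.load("scene0.npz")
def corners(cx,cy,w,h,a,z):
    c=cv2.boxPoints(((cx,cy),(w,h),a)); return np.c_[c,np.full(4,z)]
for nm,box,sc in(("y",(507.1,-27.6,88,56,-.1,91),[(306.4,182.3),(289.5,191.2),(318.6,189.8),(301.2,198.3)]),("g",(479.7,-355,88,56,9.7,84),[(253.5,147.3),(239,156.2),(262,153),(249.7,161.4)])):
    P=corners(*box);q=proj(s,P);tp=proj(t,P)
    for i in range(4):
        j=np.argmin([np.hypot(*(q[i]-np.array(p))) for p in sc]); X,e=tri(t,tp[i],s,sc[j])
        print(nm,P[i].round(1),"pred",q[i].round(1),"seen",sc[j],"tri",X.round(1),"gap",round(e,1))
# plate corners from top crop; handle, mat
pl=[(160+u/2.5,80+v/2.5) for u,v in((321,334),(590,317),(578,118),(310,135))]
print("plate",plane(t,pl,55).round(1).tolist())
tr=[(160+u/2.5,80+v/2.5) for u,v in((300,38),(569,17))]; print("tray far rim",plane(t,tr,38).round(1).tolist())
m=[(160+u/2.5,80+v/2.5) for u,v in((102,223),(187,243),(143,405),(57,382))]; print("mat",plane(t,m,4).round(1).tolist())
for v in(105,115,125):
    c=lid(t,(190,180,222,228),(5,25),40,(v,255)); print("handle",v,rect(t,c,64))
# foot: dark, low V
c=lid(t,(185,168,230,238),(0,180),-1,(-1,45));print("foot",rect(t,c,18))
hh=cv2.cvtColor(t["img"],cv2.COLOR_RGB2HSV);H,S,V=[hh[...,i].astype(int) for i in range(3)]
m=((H<12)|(H>170))&(S>110)&(V>50);r=np.zeros_like(m);r[125:200,285:395]=1
for c in blobs(m&r,40):
    P=plane(t,c.reshape(-1,2),62)[:,:2];print("chip",P.min(0).round(),P.max(0).round())
```

```text
y [463.1   0.5  91. ] pred [319.  185.8] seen (318.6, 189.8) tri [464.9   0.5  74.5] gap 0.3
y [463.1 -55.5  91. ] pred [307.5 179.3] seen (306.4, 182.3) tri [465.4 -57.2  78.2] gap 3.0
y [551.1 -55.7  91. ] pred [289.4 190.1] seen (289.5, 191.2) tri [551.5 -55.5  86.7] gap 1.0
y [5.511e+02 3.000e-01 9.100e+01] pred [300.8 197.1] seen (301.2, 198.3) tri [551.4   1.   86.4] gap 1.7
g [ 431.6 -334.8   84. ] pred [263.7 149.8] seen (262, 153) tri [ 434.2 -341.3   66.9] gap 4.0
g [ 441. -390.   84.] pred [253.1 145.8] seen (253.5, 147.3) tri [ 440.7 -391.4   76.8] gap 2.7
g [ 527.8 -375.2   84. ] pred [238.2 155.3] seen (239, 156.2) tri [ 527.  -374.9   80.4] gap 3.9
g [ 518.4 -320.    84. ] pred [248.8 159.6] seen (249.7, 161.4) tri [ 517.9 -320.4   75.9] gap 4.7
plate [[431.1, 115.8, 55.0], [442.9, -190.5, 55.0], [675.3, -186.9, 55.0], [663.9, 125.8, 55.0]]
tray far rim [[788.6, 138.6, 38.0], [804.9, -184.4, 38.0]]
mat [[576.2, 386.8, 4.0], [548.6, 282.2, 4.0], [355.1, 334.9, 4.0], [384.5, 439.5, 4.0]]
handle 105 [ 471.4  375.6  123.5   42.4  -13.5  472.6  369.8 2894.4]
handle 115 [ 466.3  367.1  105.6   22.3  -13.3  466.2  367.  2153.2]
handle 125 [ 466.1  366.5  104.3   20.1  -14.3  465.1  366.7 1846.4]
foot [ 467.8  366.9  171.6   39.1  -13.3  466.7  362.3 3042.5]
chip [500.  58.] [546. 104.]
chip [581.  51.] [628.  94.]
chip [ 512. -162.] [ 549. -116.]
chip [ 584. -156.] [ 628. -111.]
chip [592. -62.] [639. -16.]
```

Run:
```python
from meas import *
t=np.load("top0.npz");s=np.load("scene0.npz")
def hexa(c):
    h=cv2.convexHull(c.astype(np.float32).reshape(-1,1,2)); return cv2.approxPolyN(h,6,approxCurve=None,ensure_convex=True).reshape(-1,2) if hasattr(cv2,'approxPolyN') else h
def box(cx,cy,a,z0):
    b=cv2.boxPoints(((cx,cy),(88,56),a)); return np.vstack([np.c_[b,np.full(4,z0+36)],np.c_[b,np.full(4,z0)]])
cy=lid(s,(285,175,335,225),(15,35),90,(50,255))
ca=lid(s,(230,140,280,190),(55,130),60,(20,255))
cg=lid(s,(230,140,280,190),(55,98),60,(20,255))
for nm,c,(x,y,a,z) in(("y",cy,(507.1,-27.6,-.1,55)),("g",cg,(479.7,-355,9.7,48))):
    h=hexa(c);P=box(x,y,a,z);q=proj(s,P);tp=proj(t,P)
    print(nm,"hex",h.round(1).tolist())
    for i in range(8):
        d=np.hypot(*(h-q[i]).T);j=d.argmin()
        if d[j]<3.5: X,e=tri(t,tp[i],s,h[j]);print(P[i].round(),"pred",q[i].round(1),"seen",h[j].round(1),"tri",X.round(1),round(e,1))
    # vertical extent of silhouette vs model hull
    print("seen y-range",c[:,1].min().round(1),c[:,1].max().round(1),"x",c[:,0].min().round(1),c[:,0].max().round(1),"model",q.min(0).round(1),q.max(0).round(1))
```

```text
y hex [[316.79998779296875, 186.6999969482422], [319.29998779296875, 193.89999389648438], [300.29998779296875, 205.89999389648438], [289.3999938964844, 199.10000610351562], [288.29998779296875, 190.10000610351562], [305.29998779296875, 180.10000610351562]]
[463.   0.  91.] pred [319.  185.8] seen [316.8 186.7] tri [466.   -2.2  86.7] 7.3
[463. -56.  91.] pred [307.5 179.3] seen [305.3 180.1] tri [466.  -58.5  87.4] 7.5
[551. -56.  91.] pred [289.4 190.1] seen [288.3 190.1] tri [552.3 -57.   90.8] 3.6
[463.   0.  55.] pred [319. 194.] seen [319.3 193.9] tri [462.7   0.9  55.6] 1.0
[551. -56.  55.] pred [289.8 198.4] seen [289.4 199.1] tri [552.  -56.2  52. ] 1.1
[551.   0.  55.] pred [301.1 205.4] seen [300.3 205.9] tri [552.4  -0.6  53.2] 2.6
seen y-range 181.7 205.2 x 288.6 318.3 model [289.4 179.3] [319.  205.4]
g hex [[260.8999938964844, 151.39999389648438], [261.3999938964844, 158.39999389648438], [249.1999969482422, 166.6999969482422], [240.3000030517578, 163.1999969482422], [238.3000030517578, 156.10000610351562], [252.8000030517578, 147.3000030517578]]
[ 432. -335.   84.] pred [263.7 149.8] seen [260.9 151.4] tri [ 435.6 -341.1   74.7] 9.5
[ 441. -390.   84.] pred [253.1 145.8] seen [252.8 147.3] tri [ 441.7 -392.6   76.5] 0.2
[ 528. -375.   84.] pred [238.2 155.3] seen [238.3 156.1] tri [ 527.9 -375.9   80.5] 1.1
[ 432. -335.   48.] pred [264.4 157.4] seen [261.4 158.4] tri [ 436.  -340.9   41.6] 11.2
[ 528. -375.   48.] pred [239.3 163.1] seen [240.3 163.2] tri [ 526.4 -373.7   48. ] 3.9
[ 518. -320.   48.] pred [249.9 167.4] seen [249.2 166.7] tri [ 519.1 -320.4   51. ] 3.2
seen y-range 147.6 166.3 x 238.6 261.3 model [238.2 145.8] [264.4 167.4]
```

The tin and column heights agree in both views (lid about 91, base about 55; column top about 80–84). The plate lies at about 2.3° yaw, with its +x edge at x ≈ 673. I now move above the yellow tin.

send_rows(moves=[[[0.0192,0.0353,-0.0038,0,0,-0.0204,1],[0.0192,0.0353,-0.0038,0,0,-0.0204,1],[0.0192,0.0353,-0.0038,0,0,-0.0204,1],[0.0192,0.0353,-0.0038,0,0,-0.0204,1],[0.0192,0.0353,-0.0038,0,0,-0.0204,1],[0.0192,0.0353,-0.0038,0,0,-0.0204,1],[0.0192,0.0353,-0.0038,0,0,-0.0204,1],[0.0192,0.0353,-0.0038,0,0,-0.0204,1]]], grip_force=40)

```text
clock: 0.9
eef_pos: [354.0, -308.1, 217.6]
tcp_rot: [-3.141, 0.0, 0.161]
contact_force: [0.1, 0.5, -0.3]
opening: 0.997
grasp_force: 0.0
```

send_rows(moves=[[[0.0192,0.0353,-0.0038,0,0,-0.0204,1],[0.0192,0.0353,-0.0038,0,0,-0.0204,1],[0.0192,0.0353,-0.0038,0,0,-0.0204,1],[0.0192,0.0353,-0.0038,0,0,-0.0204,1],[0.0192,0.0353,-0.0038,0,0,-0.0204,1],[0.0192,0.0353,-0.0038,0,0,-0.0204,1],[0.0192,0.0353,-0.0038,0,0,-0.0204,1],[0.0192,0.0353,-0.0038,0,0,-0.0204,1],[0,0,0,0,0,0,1],[0,0,0,0,0,0,1]]])

```text
clock: 1.9
eef_pos: [507.0, -26.7, 187.0]
tcp_rot: [3.141, 0.001, 0.002]
contact_force: [0.2, -0.5, -0.2]
opening: 0.998
grasp_force: 0.0
```

send_rows(moves=[[[0,0,-0.014,0,0,0,1],[0,0,-0.014,0,0,0,1],[0,0,-0.014,0,0,0,1],[0,0,-0.014,0,0,0,1],[0,0,-0.014,0,0,0,1],[0,0,-0.014,0,0,0,1],[0,0,-0.012,0,0,0,1],[0,0,-0.009,0,0,0,1],[0,0,-0.004,0,0,0,1],[0,0,0,0,0,0,1]]])

```text
clock: 2.9
eef_pos: [506.9, -27.6, 78.1]
tcp_rot: [-3.142, 0.001, -0.001]
contact_force: [0.1, -0.0, -0.5]
opening: 0.999
grasp_force: 0.0
```

Run:
```python
from meas import *
from rig import grab_frame
for n in("scene","top"):
    f=grab_frame(n);np.savez(f"{n}1.npz",**f)
t=np.load("top1.npz");s=np.load("scene1.npz")
for n,f,b in(("t",t,(425,168,475,218)),("s",s,(230,140,280,190))):
    print(n,[f["img"][v,u].tolist() for u,v in ((447,190),(455,190),(460,200),(452,180))])
for v in (30,33,36,40): 
    c=lid(t,(425,168,475,218),(55,100),60,(v,255)); print("green",v,rect(t,c,84))
a=t["img"][168:218,425:475,::-1];b=s["img"][140:190,230:280,::-1];c=s["img"][165:240,265:340,::-1]
cv2.imwrite("pics/m2.png",np.hstack([cv2.resize(np.clip(k*1.8,0,255).astype(np.uint8),(266,266),interpolation=cv2.INTER_CUBIC) for k in(a,b,c)]))
```

```text
t [[45, 75, 59], [49, 82, 65], [48, 82, 66], [48, 81, 66]]
s [[228, 230, 227], [226, 227, 224], [228, 229, 227], [226, 227, 224]]
green 30 [ 478.9 -351.3   87.    62.     9.5  479.1 -354.1 4728.9]
green 33 [ 479.  -351.8   87.    61.1    9.5  479.1 -354.3 4692.5]
green 36 [ 479.2 -353.2   87.    58.3    9.5  479.2 -354.5 4662.8]
green 40 [ 479.3 -353.9   87.    56.8    9.5  479.2 -354.7 4628.7]
```

View pics/m2.png

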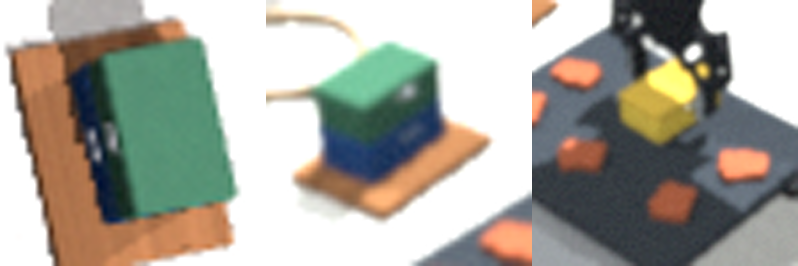

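The picture shows the fingers straddling the yellow tin clear of the chips. The column is now unshadowed, with its lid evenly bright green in both views. I close the fingers, then re-measure the lid.

send_rows(moves=[[[0,0,0,0,0,0,-1],[0,0,0,0,0,0,-1],[0,0,0,0,0,0,-1],[0,0,0,0,0,0,-1],[0,0,0,0,0,0,-1],[0,0,0,0,0,0,-1]]])

```text
clock: 3.6
eef_pos: [507.7, -27.3, 79.1]
tcp_rot: [3.142, -0.001, -0.0]
contact_force: [-1.2, -0.3, 6.3]
opening: 0.645
grasp_force: 43.0
```

Run:
```python
from meas import *
t=np.load("top1.npz");s=np.load("scene1.npz")
for v in (55,60,65): 
    c=lid(t,(425,168,475,218),(55,100),60,(v,255)); print("green top",v,rect(t,c,84))
print([s["img"][y,x].tolist() for x,y in((250,154),(243,166),(258,163))])
ct=c=lid(t,(425,168,475,218),(55,100),60,(60,255))
for v in(75,85,95):
    c=lid(s,(230,140,280,190),(55,100),60,(v,255)); print("scene",v,[rect(s,c,z).tolist() for z in(78,84,90)])
    q=cv2.approxPolyN(cv2.convexHull(c.astype(np.float32).reshape(-1,1,2)),4).reshape(-1,2)
    p=cv2.approxPolyN(cv2.convexHull(ct.astype(np.float32).reshape(-1,1,2)),4).reshape(-1,2)
    pq=proj(s,plane(t,p,84))
    for i in range(4):
        j=np.hypot(*(q-pq[i]).T).argmin();X,e=tri(t,p[i],s,q[j]);print("  tri",X.round(1),round(e,1))
    M=[cv2.moments(k.astype(np.float32).reshape(-1,1,2)) for k in(ct,c)];X,e=tri(t,(M[0]["m10"]/M[0]["m00"],M[0]["m01"]/M[0]["m00"]),s,(M[1]["m10"]/M[1]["m00"],M[1]["m01"]/M[1]["m00"]));print("centroid",X.round(1),round(e,1))
for v in(50,):
    c=lid(t,(425,168,475,218),(100,130),100,(15,255));print("blue",cv2.boundingRect(c.astype(np.float32).reshape(-1,1,2)))
```

```text
green top 55 [ 479.5 -355.    87.    54.7    9.5  479.4 -355.4 4504.4]
green top 60 [ 479.4 -355.1   86.9   54.4    9.5  479.4 -355.7 4453.5]
green top 65 [ 479.4 -356.    86.4   52.6    9.5  479.3 -356.  4384.6]
[[66, 112, 89], [23, 39, 63], [30, 40, 57]]
scene 75 [[482.3, -357.4, 85.4, 55.2, 9.1, 481.7, -358.8, 4178.4], [488.0, -349.2, 84.8, 54.8, 9.1, 487.4, -350.5, 4115.5], [493.7, -341.0, 84.1, 54.3, 9.1, 493.1, -342.3, 4053.2]]
  tri [ 442.8 -392.3   76.6] 2.0
  tri [ 433.3 -339.5   75.8] 1.1
  tri [ 519.7 -320.5   80.6] 0.5
  tri [ 527.3 -378.5   76.5] 2.6
centroid [ 480.9 -358.8   76.7] 2.4
scene 85 [[480.8, -358.7, 82.2, 53.1, 9.1, 480.7, -360.1, 3878.8], [486.6, -350.5, 81.6, 52.7, 9.1, 486.4, -351.9, 3820.4], [492.3, -342.2, 81.0, 52.3, 9.1, 492.1, -343.6, 3762.5]]
  tri [ 442.8 -392.3   76.6] 2.0
  tri [ 433.1 -339.3   75.6] 0.6
  tri [ 520.8 -321.3   83.5] 3.6
  tri [ 526.3 -377.1   78.7] 0.7
centroid [ 480.8 -358.6   77.8] 2.6
scene 95 [[480.2, -360.0, 80.6, 50.8, 9.1, 479.6, -361.7, 3552.7], [485.9, -351.7, 80.0, 50.4, 9.1, 485.4, -353.4, 3499.2], [491.7, -343.5, 79.3, 50.0, 9.1, 491.1, -345.2, 3446.2]]
  tri [ 442.8 -392.3   76.6] 2.0
  tri [ 434.3 -340.4   76.8] 4.2
  tri [ 520.5 -320.7   85.7] 3.8
  tri [ 525.8 -376.4   79.7] 0.2
centroid [ 480.8 -358.3   79. ] 3.0
blue (438, 180, 10, 30)
```

send_rows(moves=[[[0,0,0.004,0,0,0,-1],[0,0,0.008,0,0,0,-1],[0,0,0.013,0,0,0,-1],[0,0,0.015,0,0,0,-1],[0,0,0.015,0,0,0,-1],[0,0,0.015,0,0,0,-1],[0,0,0.015,0,0,0,-1],[0,0,0.013,0,0,0,-1],[0,0,0.008,0,0,0,-1],[0,0,0.004,0,0,0,-1]]], grip_force=50)

```text
clock: 4.6
eef_pos: [507.5, -27.3, 189.5]
tcp_rot: [3.142, -0.001, -0.001]
contact_force: [0.3, -0.4, -2.4]
opening: 0.648
grasp_force: 53.8
```

send_rows(moves=[[[-0.0028,-0.015,0,0,0,0.0166,-1],[-0.0028,-0.03,0,0,0,0.0166,-1],[-0.0028,-0.04,0,0,0,0.0166,-1],[-0.0028,-0.04,0,0,0,0.0166,-1],[-0.0028,-0.04,0,0,0,0.0166,-1],[-0.0028,-0.04,0,0,0,0.0166,-1],[-0.0028,-0.04,0,0,0,0.0166,-1],[-0.0028,-0.04,0,0,0,0.0166,-1],[-0.0028,-0.03,0,0,0,0.0166,-1],[-0.0026,-0.0131,0,0,0,0.0166,-1]]])

```text
clock: 5.6
eef_pos: [478.9, -358.1, 187.9]
tcp_rot: [3.141, 0.0, 0.164]
contact_force: [0.2, -0.4, -1.8]
opening: 0.644
grasp_force: 53.9
```

send_rows(moves=[[[0,0,-0.01,0,0,0,-1],[0,0,-0.015,0,0,0,-1],[0,0,-0.015,0,0,0,-1],[0,0,-0.01,0,0,0,-1],[0,0,-0.005,0,0,0,-1],[0,0,0,0,0,0,-1]]])

```text
clock: 6.2
eef_pos: [479.2, -354.6, 132.4]
tcp_rot: [-3.14, 0.001, 0.166]
contact_force: [-0.4, 0.6, -1.6]
opening: 0.648
grasp_force: 54.0
```

Run:
```python
from meas import *
from rig import grab_frame,sense
for n in("scene","top"):
    f=grab_frame(n);np.savez(f"{n}2.npz",**f)
t=np.load("top2.npz");s=np.load("scene2.npz");print(sense()["eef_pos"])
a=t["img"][155:230,415:490,::-1];b=s["img"][115:190,220:295,::-1];c=t["img"][120:215,285:400,::-1]
cv2.imwrite("pics/m3.png",np.hstack([cv2.resize(np.clip(k*1.5,0,255).astype(np.uint8),(266,266),interpolation=cv2.INTER_CUBIC) for k in(a,b,c)]))
```

```text
[ 479.77938735 -355.30470694  133.64426022]
```

View pics/m3.png

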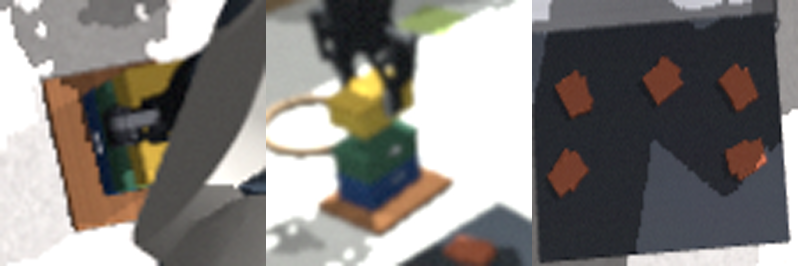

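The tin hangs level, squarely over the column, with a gap of about 26 mm in the scene view, and the five chips are undisturbed. I lower it.

send_rows(moves=[[[0,0,-0.006,0,0,0,-1],[0,0,-0.008,0,0,0,-1],[0,0,-0.005,0,0,0,-1],[0,0,-0.003,0,0,0,-1],[0,0,-0.001,0,0,0,-1],[0,0,0,0,0,0,-1]]])

```text
clock: 6.9
eef_pos: [479.4, -355.4, 110.3]
tcp_rot: [-3.141, 0.0, 0.165]
contact_force: [-0.2, -0.3, -1.5]
opening: 0.647
grasp_force: 54.0
```

send_rows(moves=[[[0,0,-0.001,0,0,0,-1],[0,0,-0.001,0,0,0,-1],[0,0,0,0,0,0,-1]]])

```text
clock: 7.2
eef_pos: [479.4, -355.4, 108.5]
tcp_rot: [-3.142, -0.0, 0.165]
contact_force: [0.7, 1.3, -3.5]
opening: 0.645
grasp_force: 54.0
```

send_rows(moves=[[[0,0,-0.001,0,0,0,-1],[0,0,0,0,0,0,-1]]])

```text
clock: 7.4
eef_pos: [479.6, -355.5, 108.2]
tcp_rot: [3.141, -0.0, 0.165]
contact_force: [-0.8, 0.3, 5.4]
opening: 0.645
grasp_force: 54.6
```

send_rows(moves=[[[0,0,-0.001,0,0,0,-1],[0,0,0,0,0,0,-1]]])

```text
clock: 7.6
eef_pos: [479.5, -355.5, 108.1]
tcp_rot: [3.141, -0.0, 0.165]
contact_force: [-5.9, 4.0, 14.1]
opening: 0.654
grasp_force: 55.9
```

Contact is felt at a TCP height of about 108, which puts the tin base at about 84. I ease off and release.

send_rows(moves=[[[0,0,0.0015,0,0,0,-1],[0,0,0,0,0,0,0.4],[0,0,0,0,0,0,0.6],[0,0,0,0,0,0,1],[0,0,0,0,0,0,1],[0,0,0,0,0,0,1],[0,0,0,0,0,0,1]]])

```text
clock: 8.3
eef_pos: [479.4, -355.4, 107.9]
tcp_rot: [-3.141, 0.0, 0.165]
contact_force: [-0.2, 0.2, -1.0]
opening: 1.002
grasp_force: 0.0
```

send_rows(moves=[[[0,0,0.004,0,0,0,1],[0,0,0.01,0,0,0,1],[0,0,0.02,0,0,0,1],[0,0,0.03,0,0,0,1],[0,0,0.03,0,0,0,1],[0,0.02,0.02,0,0,0.1,1],[0,0.04,0,0,0,0.137,1],[0,0.048,0,0,0,0.137,1],[0,0.048,0,0,0,0.137,1],[0,0.048,0,0,0,0.137,1]]])

```text
clock: 9.3
eef_pos: [479.3, -149.9, 223.0]
tcp_rot: [3.14, -0.001, 0.818]
contact_force: [0.9, -0.3, -0.8]
opening: 0.998
grasp_force: 0.0
```

Run:
```python
from meas import *
from rig import grab_frame,sense
for n in("scene","top"):
    f=grab_frame(n);np.savez(f"{n}3.npz",**f)
t=np.load("top3.npz");s=np.load("scene3.npz");S=sense();print(S["eef_pos"],S["tcp_rot"])
for v in(50,60,70):
    c=lid(t,(425,160,485,225),(15,35),120,(v,255)); print("yel",v,rect(t,c,120))
print([t["img"][y,x].tolist() for x,y in((455,190),(460,185),(460,200))])
P=[]
for z in(120,84):
    b=cv2.boxPoints(((479.4,-355.4),(88,56),9.5)); P+=[[*q,z] for q in b]
for f,n in((t,"t"),(s,"s")): print(n,proj(f,P).round(1).tolist())
a=t["img"][165:220,425:480,::-1];b=s["img"][130:185,225:280,::-1]
cv2.imwrite("pics/m4.png",np.hstack([cv2.resize(np.clip(k*1.5,0,255).astype(np.uint8),(400,400),interpolation=cv2.INTER_CUBIC) for k in(a,b)]))
```

```text
[ 478.93054932 -146.89692228  222.82003486] [-3.14068495e+00 -1.10852303e-03  8.21584808e-01]
yel 50 [ 478.5 -360.7   88.7   44.1    9.3  473.8 -366.1 2734.7]
yel 60 [ 478.5 -360.7   88.7   44.1    9.3  473.8 -366.1 2734.7]
yel 70 [ 478.5 -360.7   88.7   44.1    9.3  473.8 -366.1 2734.7]
[[125, 125, 120], [157, 128, 53], [157, 128, 52]]
t [[453.7, 207.6], [473.9, 203.7], [466.5, 171.9], [446.5, 175.8], [449.9, 208.7], [469.5, 204.9], [462.4, 174.1], [442.9, 177.9]]
s [[262.9, 141.9], [252.2, 138.0], [237.0, 147.3], [247.8, 151.5], [263.7, 149.7], [253.2, 145.8], [238.2, 155.3], [248.8, 159.5]]
```

View pics/m4.png

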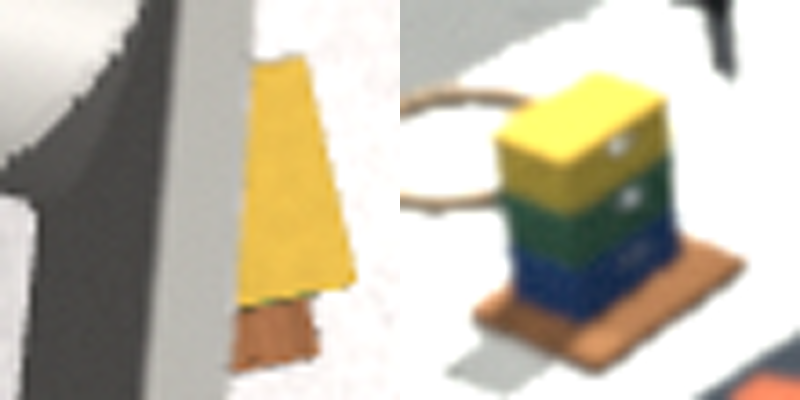

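Both views show the yellow tin flush on the green one, with the three tins' edges continuing in line in the scene view (left edges 497, 505 and 512 are just perspective lean). Next I measure the scraper from two views.

Run:
```python
from meas import *
t=np.load("top0.npz");s=np.load("scene0.npz")
print("top",[t["img"][y,x].tolist() for x,y in((203,200),(208,200),(210,205),(215,200))],"scene",[s["img"][y,x].tolist() for x,y in((405,244),(400,252),(410,255),(415,250))])
for f,b,n in((t,(188,180,222,228),"t"),(s,(380,230,430,275),"s")):
    for v in((105,112,120) if n=="t" else (140,155,170,180)):
        c=lid(f,b,(5,25),40,(v,255)); print(n,v,[rect(f,c,z).tolist() for z in ((64,) if n=="t" else (58,64,70))])
c=lid(t,(188,180,222,228),(5,25),40,(112,255));P=cv2.boxPoints(((466.2,367),(110,26),-13.4))
P=np.c_[P,np.full(4,64)];print("scene pred",proj(s,P).round(1).tolist())
P=cv2.boxPoints(((466.2,367),(170,36),-13.4));print("foot pred top",proj(t,np.c_[P,np.full(4,18)]).round(1).tolist(), "scene",proj(s,np.c_[P,np.full(4,18)]).round(1).tolist())
c=lid(t,(185,165,235,242),(0,180),-1,(-1,40));print("foot seen top",cv2.approxPolyN(cv2.convexHull(c.astype(np.float32).reshape(-1,1,2)),4).reshape(-1,2).round(1).tolist())
c=lid(s,(375,235,440,280),(0,180),-1,(-1,45));print("foot seen scene",cv2.approxPolyN(cv2.convexHull(c.astype(np.float32).reshape(-1,1,2)),4).reshape(-1,2).round(1).tolist())
# bystanders
print("jar",plane(t,[(175,145)],105).round(),"cup",plane(t,[(213,118)],75).round())
```

```text
top [[147, 120, 92], [68, 55, 42], [14, 13, 15], [102, 76, 57]] scene [[193, 160, 123], [152, 129, 100], [73, 61, 47], [76, 63, 48]]
t 105 [[471.5, 375.9, 123.4, 43.3, -13.8, 471.8, 370.7, 2977.8]]
t 112 [[466.3, 367.5, 106.0, 23.3, -13.3, 466.4, 367.0, 2224.2]]
t 120 [[466.3, 366.9, 105.0, 21.1, -13.7, 465.8, 366.9, 2024.5]]
s 140 [[493.9, 355.3, 169.4, 31.6, -15.7, 487.0, 356.4, 4059.6], [499.4, 358.1, 168.2, 31.3, -15.7, 492.5, 359.2, 4000.1], [504.8, 360.9, 166.9, 31.1, -15.7, 498.0, 361.9, 3941.0]]
s 155 [[484.2, 356.6, 150.3, 29.2, -16.0, 468.2, 360.1, 2906.9], [489.8, 359.4, 149.2, 29.0, -16.0, 473.9, 362.8, 2864.3], [495.4, 362.2, 148.0, 28.8, -16.0, 479.5, 365.6, 2822.0]]
s 170 [[482.6, 355.9, 147.5, 27.0, -16.0, 462.2, 361.8, 2299.4], [488.2, 358.6, 146.4, 26.8, -16.0, 467.9, 364.5, 2265.7], [493.7, 361.4, 145.4, 26.6, -16.0, 473.6, 367.2, 2232.2]]
s 180 [[460.2, 360.7, 102.2, 25.7, -17.6, 458.3, 364.5, 1456.1], [466.0, 363.5, 101.5, 25.5, -17.6, 464.0, 367.2, 1434.7], [471.7, 366.2, 100.7, 25.3, -17.6, 469.8, 370.0, 1413.5]]
scene pred [[424.5, 239.3], [418.3, 234.2], [391.0, 248.4], [397.1, 253.8]]
foot pred top [[192.8, 231.4], [204.4, 234.0], [218.0, 178.2], [206.4, 175.8]] scene [[430.2, 247.2], [421.7, 240.3], [380.5, 262.2], [388.6, 270.0]]
foot seen top [[218.3000030517578, 177.89999389648438], [204.89999389648438, 233.60000610351562], [192.60000610351562, 231.0], [206.0, 174.89999389648438]]
foot seen scene [[429.79998779296875, 250.0], [388.3999938964844, 273.1000061035156], [379.79998779296875, 264.20001220703125], [423.79998779296875, 245.3000030517578]]
jar [[629. 429. 105.]] cup [[713. 330.  75.]]
```

Run:
```python
import numpy as np,cv2
s=np.load("scene0.npz")["img"];t=np.load("top0.npz")["img"]
k=[cv2.resize(x[:,:,::-1],(400,400),interpolation=cv2.INTER_CUBIC) for x in(t[168:238,180:250],s[225:285,378:438])]
cv2.imwrite("pics/m5.png",np.hstack(k))
```

```text
(no output)
```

View pics/m5.png

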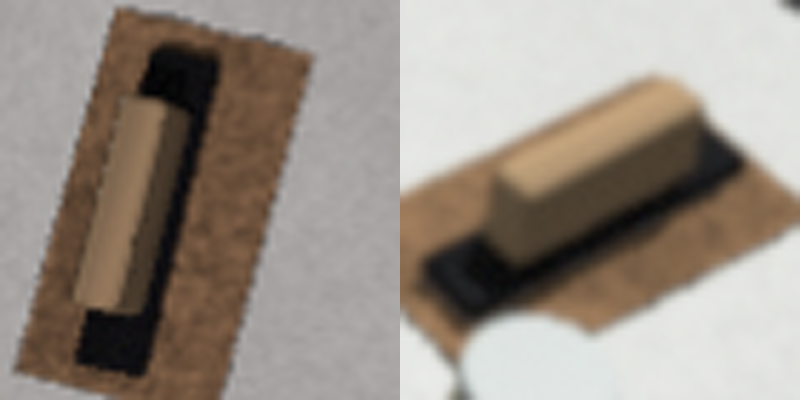

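Scraper: handle centre at (466.4, 367), top about 62–64, long axis at −13.4°. The foot prediction matches the top picture within 1 px. I move above it.

send_rows(moves=[[[-0.0006,0.0259,-0.0035,0,0,0.1045,1],[-0.0006,0.0259,-0.0035,0,0,0.1045,1],[-0.0006,0.0259,-0.0035,0,0,0.1045,1],[-0.0006,0.0259,-0.0035,0,0,0.1045,1],[-0.0006,0.0259,-0.0035,0,0,0.1045,1],[-0.0006,0.0259,-0.0035,0,0,0.1045,1],[-0.0006,0.0259,-0.0035,0,0,0.1045,1],[-0.0006,0.0259,-0.0035,0,0,0.1045,1],[-0.0006,0.0259,-0.0035,0,0,0.1045,1],[-0.0006,0.0259,-0.0035,0,0,0.1045,1]]])

```text
clock: 10.4
eef_pos: [473.9, 108.2, 187.7]
tcp_rot: [3.14, 0.0, 1.862]
contact_force: [-0.3, -0.5, 0.3]
opening: 1.001
grasp_force: 0.0
```

send_rows(moves=[[[-0.0006,0.0259,-0.0035,0,0,0.1045,1],[-0.0006,0.0259,-0.0035,0,0,0.1045,1],[-0.0006,0.0259,-0.0035,0,0,0.1045,1],[-0.0006,0.0259,-0.0035,0,0,0.1045,1],[-0.0006,0.0259,-0.0035,0,0,0.1045,1],[-0.0006,0.0259,-0.0035,0,0,0.1045,1],[-0.0006,0.0259,-0.0035,0,0,0.1045,1],[-0.0006,0.0259,-0.0035,0,0,0.1045,1],[-0.0006,0.0259,-0.0035,0,0,0.1045,1],[0,0.02,-0.0035,0,0,0.1,1]]])

```text
clock: 11.4
eef_pos: [468.7, 362.0, 152.7]
tcp_rot: [3.141, 0.001, 2.902]
contact_force: [0.2, -1.0, 1.3]
opening: 1.005
grasp_force: 0.0
```

send_rows(moves=[[[0,0,0,0,0,0,1],[0,0,0,0,0,0,1]]])

```text
clock: 11.6
eef_pos: [468.3, 360.3, 152.3]
tcp_rot: [-3.141, 0.0, 2.897]
contact_force: [0.0, -0.4, -0.5]
opening: 0.998
grasp_force: 0.0
```

send_rows(moves=[[[-0.0019,0.0064,-0.005,0,0,0.008,1],[0,0,-0.013,0,0,0,1],[0,0,-0.015,0,0,0,1],[0,0,-0.015,0,0,0,1],[0,0,-0.015,0,0,0,1],[0,0,-0.015,0,0,0,1],[0,0,-0.013,0,0,0,1],[0,0,-0.01,0,0,0,1],[0,0,-0.006,0,0,0,1],[0,0,-0.003,0,0,0,1]]], grip_force=70)

```text
clock: 12.6
eef_pos: [466.0, 367.0, 41.3]
tcp_rot: [-3.141, -0.0, 2.907]
contact_force: [0.3, 1.0, -0.6]
opening: 1.001
grasp_force: 0.0
```

send_rows(moves=[[[0,0,0,0,0,0,1],[0,0,0,0,0,0,-1],[0,0,0,0,0,0,-1],[0,0,0,0,0,0,-1],[0,0,0,0,0,0,-1],[0,0,0,0,0,0,-1],[0,0,0,0,0,0,-1],[0,0,0,0,0,0,-1]]])

```text
clock: 13.4
eef_pos: [466.5, 367.3, 42.5]
tcp_rot: [3.141, 0.001, 2.907]
contact_force: [-0.7, -0.1, 5.5]
opening: 0.296
grasp_force: 69.7
```

send_rows(moves=[[[0,0,0.004,0,0,0,-1],[0,0,0.01,0,0,0,-1],[0,0,0.014,0,0,0,-1],[0,0,0.014,0,0,0,-1],[0,0,0.014,0,0,0,-1],[0,0,0.014,0,0,0,-1],[0,0,0.014,0,0,0,-1],[0,0,0.012,0,0,0,-1],[0,0,0.008,0,0,0,-1],[0,0,0.004,0,0,0,-1]]])

```text
clock: 14.4
eef_pos: [466.4, 367.3, 151.0]
tcp_rot: [3.141, 0.001, 2.907]
contact_force: [-0.1, -0.1, -3.0]
opening: 0.296
grasp_force: 68.8
```

send_rows(moves=[[[0.0006,-0.015,0,0,0,-0.065,-1],[0.0006,-0.025,0,0,0,-0.065,-1],[0.0006,-0.025,0,0,0,-0.065,-1],[0.0006,-0.025,0,0,0,-0.065,-1],[0.0006,-0.025,0,0,0,-0.065,-1],[0.0006,-0.025,0,0,0,-0.065,-1],[0.0006,-0.025,0,0,0,-0.065,-1],[0.0006,-0.025,0,0,0,-0.065,-1],[0.0006,-0.025,0,0,0,-0.065,-1],[0.0006,-0.025,0,0,0,-0.065,-1]]])

```text
clock: 15.4
eef_pos: [471.8, 126.0, 149.7]
tcp_rot: [-3.141, -0.0, 2.254]
contact_force: [0.2, -0.5, -3.4]
opening: 0.295
grasp_force: 69.0
```

send_rows(moves=[[[0.0006,-0.025,0,0,0,-0.065,-1],[0.0006,-0.025,0,0,0,-0.065,-1],[0.0006,-0.025,0,0,0,-0.065,-1],[0.0006,-0.025,0,0,0,-0.065,-1],[0.0006,-0.025,0,0,0,-0.065,-1],[0.0006,-0.025,0,0,0,-0.065,-1],[0.0006,-0.025,0,0,0,-0.065,-1],[0.0006,-0.025,0,0,0,-0.065,-1],[0.0006,-0.015,0,0,0,-0.065,-1],[0,-0.005,0,0,0,-0.061,-1]]])

```text
clock: 16.4
eef_pos: [477.4, -94.4, 149.8]
tcp_rot: [-3.141, 0.0, 1.607]
contact_force: [0.5, 0.1, -3.3]
opening: 0.296
grasp_force: 69.0
```

send_rows(moves=[[[0,0,0,0,0,0,-1],[0,0,0,0,0,0,-1],[0,0,0,0,0,0,-1]]])

```text
clock: 16.7
eef_pos: [477.4, -92.5, 149.9]
tcp_rot: [-3.141, -0.0, 1.613]
contact_force: [0.8, -0.1, -2.6]
opening: 0.298
grasp_force: 69.0
```

send_rows(moves=[[[0,0,-0.006,0,0,0,-1],[0,0,-0.01,0,0,0,-1],[0,0,-0.01,0,0,0,-1],[0,0,-0.01,0,0,0,-1],[0,0,-0.008,0,0,0,-1],[0,0,-0.005,0,0,0,-1],[0,0,-0.004,0,0,0,-1],[0,0,-0.002,0,0,0,-1],[0,0,0,0,0,0,-1]]])

```text
clock: 17.6
eef_pos: [477.6, -92.9, 94.9]
tcp_rot: [-3.141, -0.0, 1.611]
contact_force: [-0.2, 0.5, -3.5]
opening: 0.297
grasp_force: 69.0
```

```bash
cat > chips.py <<'E'
from meas import *
from rig import grab_frame,sense
import sys
k=sys.argv[1];u=np.array([.9992,.04]);v=np.array([-.04,.9992]);o=np.array([553.5,-34])
for n in("scene","top"):
    f=grab_frame(n);np.savez(f"{n}{k}.npz",**f)
    h=cv2.cvtColor(f["img"],cv2.COLOR_RGB2HSV);H,S,V=[h[...,i].astype(int) for i in range(3)]
    m=((H<12)|(H>170))&(S>110)&(V>40);r=np.zeros_like(m)
    q=proj(f,[[*(o+a*u+b*v),30] for a,b in((-140,-170),(-140,170),(250,170),(250,-170))])
    rr=np.zeros(m.shape,np.uint8);cv2.fillConvexPoly(rr,q.astype(int),1)
    for c in blobs(m&(rr>0),12):
        P=plane(f,c.reshape(-1,2).astype(float),62)[:,:2]-o; P=np.c_[P@u,P@v];print(n,cv2.contourArea(c),"x'",P[:,0].min().round(),P[:,0].max().round(),"y'",P[:,1].min().round(),P[:,1].max().round(),"px",c.reshape(-1,2).mean(0).round())
s=sense();print(s["eef_pos"].round(1),s["contact_force"].round(1))
E
python3 chips.py 4
```

```text
scene 95.0 x' 33.0 82.0 y' 81.0 128.0 px [304. 222.]
scene 87.5 x' -46.0 3.0 y' 92.0 142.0 px [324. 211.]
scene 87.0 x' 41.0 91.0 y' -31.0 19.0 px [278. 208.]
scene 73.0 x' -45.0 -2.0 y' -129.0 -77.0 px [278. 185.]
scene 72.5 x' 26.0 75.0 y' -124.0 -76.0 px [263. 195.]
top 158.5 x' -51.0 -3.0 y' 93.0 139.0 px [300. 181.]
top 147.5 x' 31.0 78.0 y' 83.0 125.0 px [303. 153.]
top 139.5 x' 36.0 86.0 y' -28.0 16.0 px [341. 148.]
top 85.5 x' 40.0 71.0 y' -121.0 -79.0 px [374. 149.]
[477.8 -93.   95.2] [ 0.3 -0.4 -3.1]
```

The chips are where they were in both views, and the foot's front face is behind all of them. First wipe (right-hand three chips).

send_rows(moves=[[[0.004,0.0002,0,0,0,0,-1],[0.008,0.0003,0,0,0,0,-1],[0.008,0.0003,0,0,0,0,-1],[0.008,0.0003,0,0,0,0,-1],[0.008,0.0003,0,0,0,0,-1],[0.008,0.0003,0,0,0,0,-1],[0.008,0.0003,0,0,0,0,-1],[0.008,0.0003,0,0,0,0,-1],[0.008,0.0003,0,0,0,0,-1],[0.008,0.0003,0,0,0,0,-1]]])

```text
clock: 18.7
eef_pos: [554.2, -90.0, 94.9]
tcp_rot: [-3.141, -0.0, 1.611]
contact_force: [0.0, 0.3, -3.4]
opening: 0.293
grasp_force: 69.0
```

send_rows(moves=[[[0.008,0.0003,0,0,0,0,-1],[0.008,0.0003,0,0,0,0,-1],[0.008,0.0003,0,0,0,0,-1],[0.008,0.0003,0,0,0,0,-1],[0.004,0.0002,0,0,0,0,-1]]])

```text
clock: 19.2
eef_pos: [590.5, -88.6, 95.0]
tcp_rot: [3.141, 0.0, 1.611]
contact_force: [0.7, -1.0, -2.9]
opening: 0.299
grasp_force: 69.0
```

```bash
python3 chips.py 5
```

```text
scene 170.0 x' 51.0 138.0 y' -135.0 -81.0 px [252. 200.]
scene 89.0 x' 33.0 84.0 y' 84.0 128.0 px [304. 222.]
scene 88.0 x' 56.0 103.0 y' -35.0 16.0 px [275. 210.]
scene 86.5 x' -46.0 3.0 y' 92.0 142.0 px [324. 211.]
top 156.5 x' -51.0 -3.0 y' 93.0 139.0 px [300. 181.]
top 149.0 x' 31.0 78.0 y' 83.0 125.0 px [303. 153.]
top 14.0 x' 54.0 69.0 y' -132.0 -119.0 px [382. 146.]
[590.2 -88.6  95. ] [ 0.4  0.6 -3.3]
```

send_rows(moves=[[[0.004,-0.0005,0,0,0,0,-1],[0.008,-0.0005,0,0,0,0,-1],[0.008,-0.0005,0,0,0,0,-1],[0.008,-0.0005,0,0,0,0,-1],[0.008,-0.0005,0,0,0,0,-1],[0.008,-0.0005,0,0,0,0,-1],[0.008,-0.0005,0,0,0,0,-1],[0.008,0.0003,0,0,0,0,-1],[0.008,0.0003,0,0,0,0,-1],[0.008,0.0003,0,0,0,0,-1]]])

```text
clock: 20.3
eef_pos: [666.2, -91.2, 94.9]
tcp_rot: [-3.142, -0.0, 1.611]
contact_force: [0.3, -0.5, -2.7]
opening: 0.3
grasp_force: 69.0
```

send_rows(moves=[[[0.006,0.0002,0,0,0,0,-1],[0.003,0.0001,0,0,0,0,-1],[0,0,0,0,0,0,-1],[0,0,0,0,0,0,-1]]])

```text
clock: 20.7
eef_pos: [674.2, -90.9, 94.9]
tcp_rot: [-3.141, -0.0, 1.611]
contact_force: [-0.2, 0.3, -3.2]
opening: 0.297
grasp_force: 69.0
```

```bash
python3 chips.py 6
```

```text
scene 108.0 x' 170.0 224.0 y' -97.0 -49.0 px [236. 219.]
scene 92.0 x' 33.0 81.0 y' 81.0 128.0 px [304. 222.]
scene 87.5 x' -44.0 3.0 y' 92.0 142.0 px [324. 211.]
scene 72.0 x' 185.0 217.0 y' 13.0 52.0 px [256. 235.]
top 154.5 x' -49.0 -3.0 y' 93.0 139.0 px [300. 181.]
top 147.5 x' 31.0 78.0 y' 83.0 123.0 px [303. 153.]
[674.2 -90.9  94.9] [ 0.9 -0.1 -3.1]
```

send_rows(moves=[[[0,0,0.01,0,0,0,-1],[0,0,0.015,0,0,0,-1],[0,0,0.015,0,0,0,-1],[0,0,0.01,0,0,0,-1],[-0.01,0.006,0.005,0,0,0,-1],[-0.02,0.015,0,0,0,0,-1],[-0.026,0.0185,0,0,0,0,-1],[-0.026,0.0185,0,0,0,0,-1],[-0.026,0.0185,0,0,0,0,-1],[-0.026,0.0185,0,0,0,0,-1]]])

```text
clock: 21.8
eef_pos: [538.4, 5.0, 150.1]
tcp_rot: [-3.141, -0.0, 1.611]
contact_force: [0.6, 0.7, -2.3]
opening: 0.295
grasp_force: 69.2
```

send_rows(moves=[[[-0.026,0.0185,0,0,0,0,-1],[-0.022,0.0155,0,0,0,0,-1],[-0.015,0.0105,0,0,0,0,-1],[-0.005,0.0035,0,0,0,0,-1],[0,0,0,0,0,0,-1],[0,0,0,0,0,0,-1]]])

```text
clock: 22.4
eef_pos: [473.7, 51.9, 150.3]
tcp_rot: [3.14, 0.0, 1.611]
contact_force: [0.3, 0.4, -3.3]
opening: 0.293
grasp_force: 69.3
```

```bash
python3 chips.py 7
```

```text
scene 112.0 x' 170.0 224.0 y' -100.0 -49.0 px [235. 219.]
scene 96.0 x' 33.0 82.0 y' 81.0 127.0 px [304. 222.]
scene 94.0 x' -48.0 3.0 y' 91.0 142.0 px [324. 211.]
scene 76.5 x' 183.0 217.0 y' 13.0 52.0 px [256. 234.]
top 178.0 x' 125.0 174.0 y' -135.0 -93.0 px [375. 117.]
top 123.0 x' 131.0 166.0 y' -31.0 7.0 px [341. 119.]
top 20.0 x' 65.0 78.0 y' 90.0 125.0 px [301. 148.]
[473.6  51.7 150.1] [-0.  -0.9 -3.1]
```

send_rows(moves=[[[0,0,-0.006,0,0,0,-1],[0,0,-0.01,0,0,0,-1],[0,0,-0.01,0,0,0,-1],[0,0,-0.01,0,0,0,-1],[0,0,-0.008,0,0,0,-1],[0,0,-0.005,0,0,0,-1],[0,0,-0.004,0,0,0,-1],[0,0,-0.002,0,0,0,-1],[0,0,0,0,0,0,-1]]])

```text
clock: 23.4
eef_pos: [472.5, 52.1, 94.9]
tcp_rot: [-3.141, -0.0, 1.611]
contact_force: [-0.9, -0.5, -2.7]
opening: 0.3
grasp_force: 69.3
```

send_rows(moves=[[[0.004,0.0002,0,0,0,0,-1],[0.008,0.0003,0,0,0,0,-1],[0.008,0.0003,0,0,0,0,-1],[0.008,0.0003,0,0,0,0,-1],[0.008,0.0003,0,0,0,0,-1],[0.008,0.0003,0,0,0,0,-1],[0.008,0.0003,0,0,0,0,-1],[0.008,0.0003,0,0,0,0,-1],[0.008,0.0003,0,0,0,0,-1],[0.008,0.0003,0,0,0,0,-1]]])

```text
clock: 24.4
eef_pos: [549.1, 55.0, 94.9]
tcp_rot: [-3.141, -0.0, 1.611]
contact_force: [0.1, -0.2, -2.1]
opening: 0.3
grasp_force: 69.3
```

send_rows(moves=[[[0.008,0.0003,0,0,0,0,-1],[0.008,0.0003,0,0,0,0,-1],[0.008,0.0003,0,0,0,0,-1],[0.004,0.0002,0,0,0,0,-1]]])

```text
clock: 24.8
eef_pos: [577.5, 56.1, 95.0]
tcp_rot: [3.141, -0.0, 1.611]
contact_force: [-0.2, 0.5, -2.6]
opening: 0.295
grasp_force: 69.3
```

```bash
python3 chips.py 8
```

```text
scene 220.0 x' 44.0 133.0 y' 74.0 132.0 px [297. 226.]
scene 111.0 x' 170.0 224.0 y' -100.0 -49.0 px [235. 219.]
scene 76.5 x' 183.0 217.0 y' 13.0 52.0 px [256. 234.]
top 178.0 x' 125.0 174.0 y' -135.0 -93.0 px [375. 117.]
top 122.0 x' 131.0 166.0 y' -31.0 7.0 px [341. 119.]
[577.2  56.1  95. ] [-0.7 -0.3 -3.3]
```

Both left chips are being driven well inside the foot's span, so I finish the wipe over the edge.

send_rows(moves=[[[0.004,0.0002,0,0,0,0,-1],[0.008,0.0003,0,0,0,0,-1],[0.008,0.0003,0,0,0,0,-1],[0.008,0.0003,0,0,0,0,-1],[0.008,0.0003,0,0,0,0,-1],[0.008,0.0003,0,0,0,0,-1],[0.008,0.0003,0,0,0,0,-1],[0.008,0.0003,0,0,0,0,-1],[0.008,0.0003,0,0,0,0,-1],[0.008,0.0003,0,0,0,0,-1]]])

```text
clock: 25.9
eef_pos: [653.2, 59.0, 94.9]
tcp_rot: [-3.141, -0.0, 1.611]
contact_force: [0.2, 0.1, -3.6]
opening: 0.299
grasp_force: 69.3
```

send_rows(moves=[[[0.008,0.0003,0,0,0,0,-1],[0.006,0.0002,0,0,0,0,-1],[0.003,0.0001,0,0,0,0,-1],[0,0,0,0,0,0,-1],[0,0,0.01,0,0,0,-1],[0,0,0.015,0,0,0,-1],[0,0,0.015,0,0,0,-1],[0,0,0.01,0,0,0,-1],[0,0,0.005,0,0,0,-1]]])

```text
clock: 26.8
eef_pos: [670.4, 59.6, 152.3]
tcp_rot: [3.139, -0.0, 1.611]
contact_force: [-0.9, -0.6, -2.7]
opening: 0.294
grasp_force: 69.3
```

send_rows(moves=[[[-0.01,0.015,0,0,0,0.065,-1],[-0.01,0.025,0,0,0,0.065,-1],[-0.01,0.025,0,0,0,0.065,-1],[-0.01,0.025,0,0,0,0.065,-1],[-0.01,0.025,0,0,0,0.065,-1],[-0.01,0.025,0,0,0,0.065,-1],[-0.01,0.025,0,0,0,0.065,-1],[0,0,0,0,0,0,-1],[0,0,0,0,0,0,-1]]])

```text
clock: 27.7
eef_pos: [599.3, 225.0, 150.1]
tcp_rot: [-3.142, 0.0, 2.067]
contact_force: [0.4, -1.1, -2.9]
opening: 0.295
grasp_force: 69.2
```

```bash
python3 chips.py 9
python3 - <<'E'
import numpy as np,cv2
s=np.load("scene9.npz")["img"];t=np.load("top9.npz")["img"]
k=[cv2.resize(x[:,:,::-1],None,fx=3,fy=3,interpolation=cv2.INTER_CUBIC) for x in(t[75:220,270:400],s[130:275,200:330])]
cv2.imwrite("pics/m6.png",np.clip(np.hstack(k)*1.3,0,255))
E
```

```text
scene 146.5 x' 175.0 236.0 y' 119.0 163.0 px [280. 252.]
scene 110.0 x' 170.0 224.0 y' -100.0 -49.0 px [235. 219.]
scene 76.5 x' 183.0 217.0 y' 13.0 52.0 px [256. 234.]
top 211.5 x' 123.0 186.0 y' 79.0 127.0 px [301. 121.]
top 178.0 x' 125.0 174.0 y' -135.0 -93.0 px [375. 117.]
top 122.0 x' 131.0 166.0 y' -31.0 7.0 px [341. 119.]
[599.7 224.  150.1] [-0.1 -0.  -2.8][ WARN:0@0.109] global loadsave.cpp:1063 imwrite_ Unsupported depth image for selected encoder is fallbacked to CV_8U.
```

send_rows(moves=[[[-0.011,0.012,0,0,0,0.07,-1],[-0.012,0.013,0,0,0,0.07,-1],[-0.012,0.013,0,0,0,0.07,-1],[-0.012,0.013,0,0,0,0.07,-1],[-0.012,0.013,0,0,0,0.07,-1],[-0.012,0.013,0,0,0,0.07,-1],[-0.012,0.013,0,0,0,0.07,-1],[-0.012,0.013,0,0,0,0.07,-1],[-0.012,0.013,0,0,0,0.07,-1],[-0.012,0.012,0,0,0,0.07,-1]]])

```text
clock: 28.8
eef_pos: [480.8, 352.2, 150.1]
tcp_rot: [3.142, 0.0, 2.767]
contact_force: [-0.4, -0.2, -2.6]
opening: 0.294
grasp_force: 69.2
```

send_rows(moves=[[[-0.009,0.008,0,0,0,0.07,-1],[-0.005,0.004,0,0,0,0.065,-1],[0,0,0,0,0,0,-1],[0,0,0,0,0,0,-1],[0,0,0,0,0,0,-1]]])

```text
clock: 29.3
eef_pos: [467.2, 364.0, 150.0]
tcp_rot: [3.142, 0.0, 2.898]
contact_force: [0.1, 0.5, -2.3]
opening: 0.296
grasp_force: 69.2
```

send_rows(moves=[[[0,0,-0.006,0,0,0,-1],[0,0,-0.014,0,0,0,-1],[0,0,-0.015,0,0,0,-1],[0,0,-0.015,0,0,0,-1],[0,0,-0.015,0,0,0,-1],[0,0,-0.015,0,0,0,-1],[0,0,-0.012,0,0,0,-1],[0,0,-0.008,0,0,0,-1],[0,0,-0.004,0,0,0,-1],[0,0,-0.002,0,0,0,-1]]])

```text
clock: 30.3
eef_pos: [466.6, 364.7, 43.7]
tcp_rot: [-3.142, -0.0, 2.901]
contact_force: [-0.2, -0.3, -3.0]
opening: 0.297
grasp_force: 69.2
```

send_rows(moves=[[[0,0,-0.001,0,0,0,-1],[0,0,0,0,0,0,-1]]])

```text
clock: 30.5
eef_pos: [466.8, 364.8, 43.4]
tcp_rot: [3.141, 0.001, 2.901]
contact_force: [0.9, -0.4, -2.5]
opening: 0.296
grasp_force: 69.2
```

send_rows(moves=[[[0,0,-0.001,0,0,0,-1],[0,0,0,0,0,0,-1]]])

```text
clock: 30.7
eef_pos: [466.9, 364.9, 42.5]
tcp_rot: [3.141, 0.001, 2.901]
contact_force: [0.1, 0.2, -0.0]
opening: 0.293
grasp_force: 69.4
```

Contact is beginning (the hanging weight has gone). I release, rise and look.

send_rows(moves=[[[0,0,-0.0003,0,0,0,-1],[0,0,0,0,0,0,-0.2],[0,0,0,0,0,0,0.2],[0,0,0,0,0,0,1],[0,0,0,0,0,0,1],[0,0,0,0,0,0,1],[0,0,0,0,0,0,1]]])

```text
clock: 31.4
eef_pos: [466.5, 364.6, 41.6]
tcp_rot: [-3.142, -0.0, 2.901]
contact_force: [-0.1, 0.3, 0.0]
opening: 0.999
grasp_force: 0.0
```

send_rows(moves=[[[0,0,0.005,0,0,0,1],[0,0,0.015,0,0,0,1],[0,0,0.02,0,0,0,1],[0,0,0.025,0,0,0,1],[0,0,0.025,0,0,0,1],[-0.03,0,0.02,0,0,0,1],[-0.03,0,0.02,0,0,0,1],[-0.03,0,0.02,0,0,0,1],[-0.03,0,0.02,0,0,0,1],[0,0,0,0,0,0,1]]])

```text
clock: 32.4
eef_pos: [344.6, 365.1, 215.2]
tcp_rot: [3.138, 0.001, 2.902]
contact_force: [0.5, -0.4, -0.0]
opening: 1.002
grasp_force: 0.0
```

```bash
python3 chips.py F
python3 - <<'E'
from meas import *
s=np.load("sceneF.npz");t=np.load("topF.npz")
for v in(60,80,100): print("yel",v,rect(t,lid(t,(425,160,485,225),(15,35),120,(v,255)),120))
a=cv2.resize(t["img"][75:275,160:490,::-1],None,fx=1.5,fy=1.5,interpolation=cv2.INTER_CUBIC)
b=cv2.resize(s["img"][125:300,190:450,::-1],None,fx=1.9,fy=1.9,interpolation=cv2.INTER_CUBIC);b=cv2.resize(b,(495,270))
c=cv2.resize(s["img"][130:190,225:285,::-1],(285,285),interpolation=cv2.INTER_CUBIC);d=cv2.resize(t["img"][160:225,425:490,::-1],(285,285),interpolation=cv2.INTER_CUBIC)
cv2.imwrite("pics/fin.png",np.hstack([np.vstack([a,b]),np.vstack([c,d])]))
E
```

```text
scene 153.5 x' 175.0 236.0 y' 119.0 164.0 px [280. 252.]
scene 112.0 x' 170.0 224.0 y' -101.0 -49.0 px [235. 219.]
scene 76.5 x' 183.0 217.0 y' 13.0 52.0 px [256. 234.]
top 213.5 x' 123.0 186.0 y' 79.0 127.0 px [301. 121.]
top 176.0 x' 125.0 172.0 y' -135.0 -93.0 px [375. 117.]
top 123.0 x' 131.0 166.0 y' -31.0 7.0 px [341. 119.]
[346.7 365.1 213.2] [ 0.5 -0.5 -0. ]
yel 60 [ 478.7 -352.8   92.1   59.9    9.1  478.7 -353.5 5008.3]
yel 80 [ 478.8 -354.5   91.1   55.8    9.7  478.7 -354.3 4850. ]
yel 100 [ 478.8 -355.    91.    54.9    9.7  478.9 -355.  4700.5]
```

View pics/fin.png

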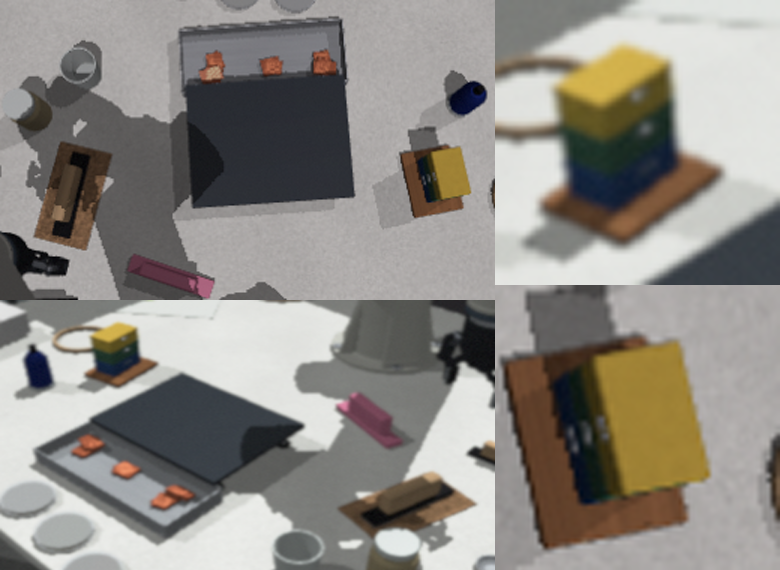

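The final view shows the plate bare, with all five chips in the tray at top-view crop (213,65), (271,65) and (322,62), grouped 2+1+2. The scraper stands on its cork at (70,195) and the yellow tin sits flush on the column at (455,172), within about 1 mm and 0.2° of the green tin. The gripper is clear of everything, so I hand the job in.

```bash
python3 -c "from rig import sign_off; print(sign_off())"
```

```text
the job is handed in; nothing more can be done
None
```

The job is handed in at about 32 s on the robot's clock: the yellow tin is squarely on the column, all five chips are in the catch tray, and the scraper is back on its cork mat.

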